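# Bay the returned carton and open its child-proof bottle

### The job

Push the open carton along the roller conveyor into the inspection bay until it sits fully home against the end stop, its bottle and tin staying in it and everything else on the bench left alone. Then open the tall square bottle where it stands: press its push-and-turn cap down, keep it pressed while twisting it anticlockwise until it is free, and lift it straight up off the neck. Finish while still holding the cap, level and still, a few centimetres above the bottle's mouth, with the carton still home and the bottle and tin upright in their cells.

Things in the scene. Friction and masses are not known exactly. Their poses are not given: they have to be found in the camera images.
- conveyor: Fixed bench-top roller conveyor, 660 mm along its y, 263 mm wide (x). Origin: centre of its underside, z up. 16 level steel rollers (30 mm thick, 40 mm apart, free-turning, little drag), tops 72 mm above the origin. Guide rails along the lane: 200 mm apart inside, tops 38 mm above the rollers. The bay with its end stop is at the -y end; the carton travels towards -y.
- bay_home (a point): Where the carton's origin lies when fully home; axes as the conveyor's. Bay: side plates 182 mm apart inside, tops 59 mm above the rollers, straight for 150 mm, with flared mouths that start 125 mm to +y of this point. The end stop's rubber buffers face +y 75 mm to -y of this point; its top is 63 mm above the rollers.
- carton: Loose open-topped cardboard carton on the rollers: 176 mm across the lane (x), 150 mm along it (y), 95 mm high, walls and floor 4 mm. Origin: centre of its underside, z up. Dividers 66 mm high make cells 82 x 80 mm centred at x = -43 and +43 mm, y = 0: bottle in one, tin in the other, varying. About 1 kg in all; starts about square in the lane. Push on its +y wall.
- bottle: Tall square off-white bottle, 0.35 to 0.65 kg, loose in one cell (2 to 3 mm play; the cell stops it turning): body 76 x 76 mm and 94 mm high, shoulder up to 106 mm, round neck on the centre line, rim at 136 mm. Origin: centre of its underside; z up along the neck.
- cap: Dark grey ribbed round cap, loose part, 57 mm over the ribs, 31 mm high, about 40 g, hollow below. Origin: centre of its lower edge, z up. Locked (as it starts) its origin is on the neck's axis 119 mm above the bottle's origin, 13 mm above the shoulder, 28 mm above the carton's rim. Without pressing it turns only about 5 degrees either way. A grip of about 30 N carries press and twist.
- cap_top (a point): Centre of the cap's flat top, 31 mm above its lower edge. Press it straight down about 5 mm: it clears the locking teeth at 3.5 mm and bottoms at 6.5 mm. A spring in the cap pushes back with 4 N at the start and 1 N more per mm.
- bottle_rim (a point): Centre of the bottle's mouth, 136 mm above its origin. Three lugs in the cap sit in notches of the neck: keep the cap pressed and turn it anticlockwise seen from above. It is under the teeth to 46 degrees, free to lift from 50 to 85 (aim at 67 degrees, 1.17 rad), and stops at about 90. There the spring raises it to 4 mm above locked; then it lifts straight off.
- tin: Short round metal tin, 74 mm in diameter, 78 mm high, standing in the carton's other cell. Origin: centre of its underside. It stays there.
- tape_roll: Roll of brown packing tape lying flat on the table, 100 mm in diameter, 48 mm high. Origin: centre of its underside. Leave alone.
- knife: Orange box knife lying on the table, 135 x 32 x 15 mm, along its x. Origin: underside, middle of its handle. Leave alone.
- marker: White and black marker pen lying on the table, 130 mm long along its x, 18 mm thick. Origin: underside, middle. Leave alone.
- small_box: Small closed cardboard box on the table left of the conveyor, 100 x 140 x 70 mm. Origin: centre of its underside. Leave alone.
- dispenser: Heavy red bench tape dispenser on the table beyond the conveyor, 200 x 75 x 117 mm, along its x. Origin: centre of its underside. Leave alone.
- pen_pot: Black pen pot with three pens on the table right of the conveyor, 74 mm in diameter, pot 95 mm and pens 150 mm high. Origin: centre of its underside. Leave alone.
Not all that is in view belongs to the job. Leave any blue look-alike of the cap alone. There is more than one size of the tin; the job needs the smaller.

How it is judged:
By the outcome, as a careful person would: the job done as asked, in the order asked, and still so for the second after the job is handed in, while the arm keeps its last pose, push and grip.
It also fails if it takes over 56 s, if anything falls off the work surface, if the arm or the gripper's body presses on something with over 40 N, if the wrist force passes 120 N, or if a joint passes its speed limit or range.

### The arm

A 6-joint arm with a two-finger parallel gripper is mounted at the origin on the work surface. World frame = base frame: x ahead of the robot, y to its left, z up, the work surface at z = 0. Lengths are in m, angles in rad, forces in N, time in s.
With the tool pointing down it reaches from about 0.275 to 0.825 m from the base axis. Payload 4.9 kg.
Tool frame: the origin (TCP) lies at the very end of the fingers, on their centre line; the grasp point (between the pads) lies 19 mm behind it; z points along the fingers, y is the direction in which the jaws open and shut (so a half turn about z gives the same grasp; the last joint's range is limited). The gripper opens to 85 mm and grips with 20 to 120 N. Pads are 22 mm wide; open, the fingers measure 114 mm over their backs; the gripper's body (76 mm by 85 mm) begins 54 mm behind the grasp point. The pads swing forward as they close: fully open they stand 13 mm farther back than shut.
Start: joints at [1.134, 0.326, -0.193, 1.052, 0, 1.437], TCP at [0.164, 0.525, 0.231] pointing down, gripper open.
Joint ranges: [-2.65, 2.65], [-0.97, 1.79], [-1.3, 1.35], [-1.93, 2.1], [-1.47, 1.37], [-3.14, 3.14]. Speed limits (rad/s): [2.57, 2.57, 3.14, 3.14, 3.14, 3.14].

### API

Orientations are given as [roll, pitch, yaw] about the fixed x, y, z axes, in that order (R = Rz(yaw) Ry(pitch) Rx(roll)).
In Python, from rig import status, viewer, ctrl, search_frame gives the robot as it stands. The module is installed in compiled form; this text tells all that it offers.
- The arm moves only by the tool carry_out, never from a script. Its argument "deltas" is a list of rows, each a list of 2 entries, a list of its own where there are three numbers: the shift along the tool's x, y, z in m, then the turn about the tool's z in rad. In form: [[[tx, ty, tz], twist], ...]. A call has 1 to 10 rows; each row shifts and turns the commanded pose from where the row before left it, along the tool's axes as they then stand; what a row does not reach is not made up. A row lasts 1/10 s, in which the tool goes at most 50 mm and 8.59 degrees, less where a joint would pass 70% of its speed; a pose out of reach is approached as far as the arm can. A call is refused whole if a number of a shift passes 0.05 or a number of a turn 0.15, either way. A call with a gripper value outside its range is refused whole. "gripper" is the closure, from 0 (fully open) to 1 (shut), set as the call begins (left out, the last holds). The fingers move at their own pace and stop on an object; the grip force is fixed at half the most. Time passes only in rows, so rows that do not move let the fingers close. It gives the time, the measured TCP pose, the force and the opening at its end, in the units of the state.
- status.read_state(): the state, without advancing time (a new reading comes with each control period).
- viewer.capture(name): name is "scene" or "top"; returns a dict with "img" (384x512x3 uint8, red, green, blue), "depth" (384x512 float32, m along the optical axis (not along the pixel's ray), 0 where there is no reading), "fovy" (degrees; the focal length in pixels is half the picture's height over the tangent of half this angle, whatever the lens; pixels are square), "cx", "cy" (the principal point, pixels), "k1" (the pictures are not rectified: a ray, as slopes to the right and down, at radius r is drawn at 1 + k1 r^2 times it, then the intrinsics apply), "R" (3x3) and "t" (3): a world point X has camera coordinates R X + t. Camera axes: x right, y down, z forward; pixel columns grow to the right and rows downward; lengths in m; the calibration is good to about 2 mm. A picture is of the moment at which its call begins.
- ctrl.sign_off(): hands the job in, once; it reports no verdict.
Trained networks look in a picture, given as the dict that the camera call returned (one of the last four; its "shot" number tells which), for a name from the list of things; names that differ only in an ending like _2 or _b are one class to them, and where a whole thing is asked for, a point or a joint stands for the part that bears it (a point fixed in the world has none). Each returns a list of dicts, best first, with "p" (0 to 1); they miss things now and then, are a little off and sometimes report something else, mostly with a low value. They report only what shows in the picture. A call takes as long as a camera call. They do not tell look-alikes from the thing itself.
- search_frame(picture, thing): "rect" ([centre column, centre row, width, height] in pixels, round what is visible of it).
The state is a dict: "t": time; "q": joint angles; "dq": joint speeds; "tau": joint torques, N m; "ee_pos": TCP position; "tcp_rot": TCP orientation; "contact_force": force on the tool from outside, world axes, zero at the start; "torque": the same for the moment, N m; "opening": finger opening in m.
Only numpy, scipy, OpenCV 4.12 (cv2) and the standard library are available. Lean on these libraries where they do the work, as an engineer would, in place of code of your own. Each camera call takes 0.05 s, during which the arm holds its last target.

## Working session

There is one attempt and no reset: what is moved stays moved. The work goes in short steps, Python scripts to look and compute and a tool call to move; the robot and the scene stay as the last step left them, time stands still between calls to the robot, and variables do not carry over. Pictures are saved under pics/ and viewed, and the job is handed in when it is done.

Besides the shell and the picture viewer there is one more tool, called as a command line: name --argument value ..., lists and objects as JSON in quotes. carry_out: Moves the arm, as the interface text tells. Its arguments: {"type":"object","properties":{"deltas":{"type":"array","items":{"type":"array"}},"gripper":{"type":"number"}},"required":["deltas"]}

```bash
mkdir -p pics; cat > h.py <<'E'
import numpy as np, cv2
from rig import status, viewer, ctrl, search_frame
def f_of(c): return c["img"].shape[0]/2/np.tan(np.radians(c["fovy"])/2)
def K(c): f=f_of(c); return np.array([[f,0,c["cx"]],[0,f,c["cy"]],[0,0,1.]])
def D(c): return np.array([c["k1"],0,0,0,0.])
def rays(c,px):
    return cv2.undistortPoints(np.array(px,float).reshape(-1,1,2),K(c),D(c)).reshape(-1,2)
def pts(c,px,depth):
    r=rays(c,px); P=np.c_[r,np.ones(len(r))]*np.array(depth).reshape(-1,1)
    return (P-np.array(c["t"]))@np.array(c["R"])
def cloud(c):
    h,w=c["depth"].shape; u,v=np.meshgrid(np.arange(w),np.arange(h))
    return pts(c,np.c_[u.ravel(),v.ravel()],c["depth"].ravel()).reshape(h,w,3)
def onz(c,px,z):
    r=rays(c,px); R=np.array(c["R"]);t=np.array(c["t"]); o=-R.T@t
    d=np.c_[r,np.ones(len(r))]@R; s=(z-o[2])/d[:,2]; return o+d*s[:,None]
def proj(c,X):
    R=np.array(c["R"]); rv,_=cv2.Rodrigues(R); p,_=cv2.projectPoints(np.array(X,float).reshape(-1,1,3),rv,np.array(c["t"],float),K(c),D(c)); return p.reshape(-1,2)
def save(c,n): cv2.imwrite("pics/"+n+".png",cv2.cvtColor(c["img"],cv2.COLOR_RGB2BGR))
def savebig(c,n,u0,u1,v0,v1,s): cv2.imwrite("pics/"+n+".png",cv2.resize(cv2.cvtColor(c["img"],cv2.COLOR_RGB2BGR)[v0:v1,u0:u1],None,fx=s,fy=s,interpolation=cv2.INTER_CUBIC))
E
python3 - <<'E'
from h import *
import pickle
print(status.read_state())
for n in("scene","top"):
    c=viewer.capture(n); save(c,n+"0"); pickle.dump(c,open(n+"0.pkl","wb"))
    print(n,c["fovy"],c["cx"],c["cy"],c["k1"],-np.array(c["R"]).T@np.array(c["t"]))
    for th in("cap","carton","bottle","tin","conveyor","tape_roll","knife","marker","small_box","dispenser","pen_pot"):
        print(th,[(np.round(d["rect"]).tolist(),round(d["p"],2)) for d in search_frame(c,th)][:4])
print(status.read_state()["t"])
E
```

```text
{'t': 0.0, 'q': array([ 1.13381003e+00,  3.26912188e-01, -1.93591517e-01,  1.05198473e+00,
        3.46249413e-05,  1.43661958e+00]), 'dq': array([ 0.00082966, -0.00197815, -0.00097902, -0.00064747,  0.00152599,
       -0.00032473]), 'tau': array([ 2.52244929e-03, -4.43397582e+01,  2.62442261e+01,  1.55046699e-02,
        4.96178970e-06, -2.89175830e-05]), 'ee_pos': array([0.16373256, 0.52446033, 0.23051619]), 'tcp_rot': array([-3.13992039e+00, -2.60674467e-04,  2.83878285e+00]), 'contact_force': array([-0.47055218, -0.38203232, -0.35075722]), 'torque': array([ 0.03955738, -0.01551379,  0.04994026]), 'opening': 0.08557203835010112}
scene 57.76361179317398 255.84182424471737 187.54020451564546 0.037222148861376474 [ 1.11457754 -0.50078467  0.94815756]
cap [([271.0, 159.0, 17.0, 15.0], 0.59), ([245.0, 171.0, 7.0, 8.0], 0.49)]
carton [([277.0, 190.0, 67.0, 65.0], 0.76)]
bottle [([267.0, 174.0, 31.0, 21.0], 0.77)]
tin [([287.0, 189.0, 22.0, 22.0], 0.89), ([332.0, 256.0, 42.0, 48.0], 0.65)]
conveyor []
tape_roll [([264.0, 146.0, 23.0, 20.0], 0.78), ([253.0, 226.0, 193.0, 159.0], 0.65)]
kn
[... 204 characters left out ...]
393095 247.50557662268275 192.61121357589207 0.039521099078779515 [0.33358755 0.00732672 1.24644648]
cap [([208.0, 202.0, 18.0, 25.0], 0.65)]
carton [([212.0, 193.0, 56.0, 61.0], 0.93)]
bottle []
tin [([212.0, 179.0, 23.0, 22.0], 0.87), ([232.0, 121.0, 35.0, 37.0], 0.56)]
conveyor [([235.0, 198.0, 206.0, 80.0], 0.83), ([212.0, 178.0, 24.0, 24.0], 0.65), ([212.0, 192.0, 51.0, 60.0], 0.6)]
tape_roll [([153.0, 281.0, 35.0, 36.0], 0.64)]
knife [([345.0, 282.0, 39.0, 21.0], 0.75), ([91.0, 239.0, 58.0, 43.0], 0.24)]
marker [([190.0, 141.0, 38.0, 6.0], 0.45)]
small_box [([92.0, 239.0, 55.0, 44.0], 0.93)]
dispenser [([287.0, 138.0, 59.0, 32.0], 0.61)]
pen_pot [([392.0, 249.0, 37.0, 22.0], 0.58)]
1.2
```

```bash
python3 - <<'E'
from h import *
import pickle
c=pickle.load(open("top0.pkl","rb")); savebig(c,"top0b",110,370,90,300,3)
c=pickle.load(open("scene0.pkl","rb")); savebig(c,"scene0b",60,380,110,340,2.5)
E
```

```text
(no output)
```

View pics/top0.png

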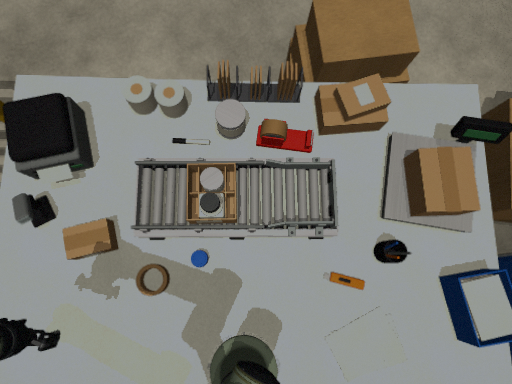

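View pics/top0b.png

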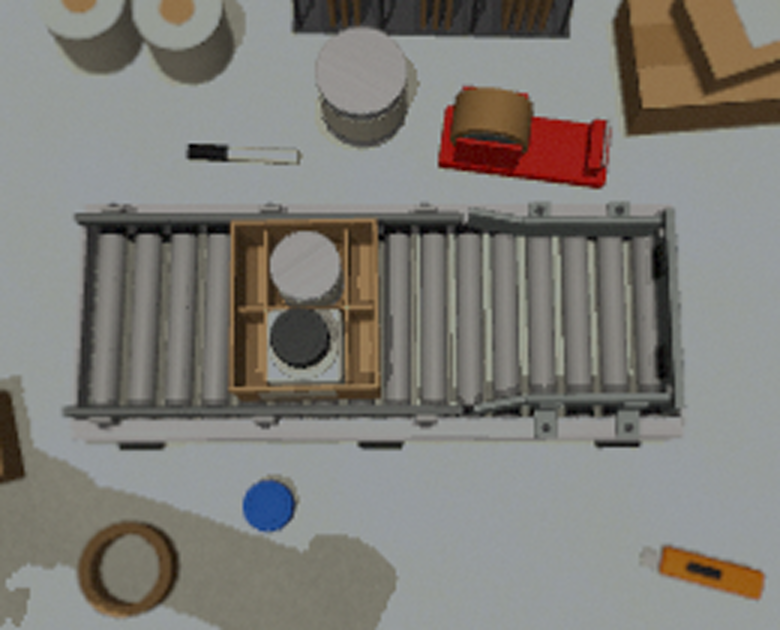

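View pics/scene0b.png

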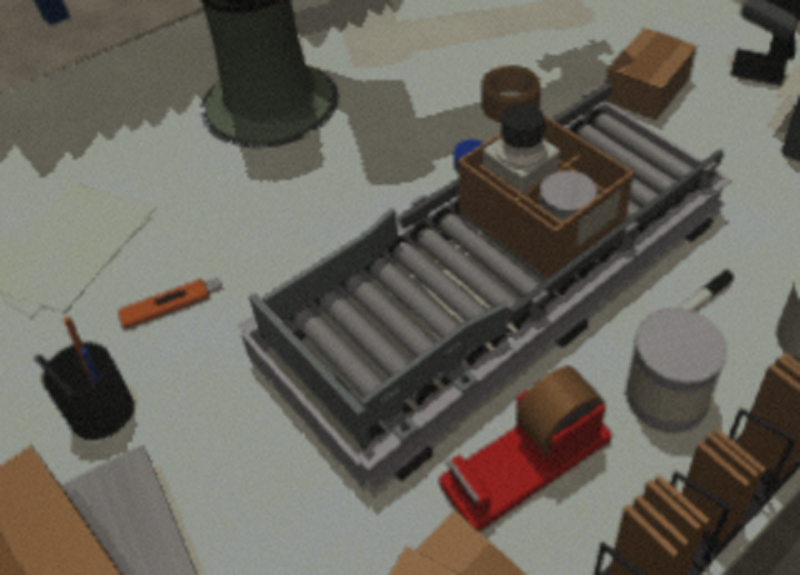

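The top view shows the carton at (212,193), with the capped bottle in the near cell at (209,202) and the tin in the far cell at (212,179). The bay and end stop are at the right (about column 333). A blue decoy cap is at (200,258) and a larger tin at (231,118). Next I measure these with the depth image.

```bash
python3 - <<'E'
from h import *
import pickle
c=pickle.load(open("top0.pkl","rb")); P=cloud(c)
def reg(xa,xb,ya,yb,za,zb):
    m=(P[...,0]>xa)&(P[...,0]<xb)&(P[...,1]>ya)&(P[...,1]<yb)&(P[...,2]>za)&(P[...,2]<zb)&(c["depth"]>0); return P[m]
print("cap px",P[202,209],"tin",P[179,212],"table",P[300,290],"roller",P[200,262])
cz=P[202,209,2]
a=reg(.2,.6,-.1,.3,cz-.012,cz+.012); print("cap",len(a),np.median(a,0),a.min(0),a.max(0), (a.min(0)+a.max(0))/2)
# rim: histogram of z in the carton zone
a=reg(.2,.55,-.3,.35,.03,.3)
h,e=np.histogram(a[:,2],bins=np.arange(.03,.3,.004)); print([(round(x,3),n) for x,n in zip(e,h) if n>15])
# conveyor extents: rails in range
b=reg(.1,.7,-.5,.5,.085,.16)
print("rails+",b.min(0),b.max(0))
img=c["img"]
E
```

```text
cap px [0.50303689 0.10638248 0.22751685] tin [0.58761459 0.10683638 0.15407692] table [ 0.21624091 -0.15233024 -0.00323676] roller [ 0.54076687 -0.05350933  0.06002575]
cap 302 [0.50389554 0.10618682 0.22517474] [0.47817286 0.07823945 0.21655119] [0.53339099 0.13256062 0.23034376] [0.50578193 0.10540003 0.22344747]
[(np.float64(0.03), np.int64(132)), (np.float64(0.034), np.int64(33)), (np.float64(0.042), np.int64(108)), (np.float64(0.046), np.int64(221)), (np.float64(0.05), np.int64(74)), (np.float64(0.054), np.int64(51)), (np.float64(0.058), np.int64(261)), (np.float64(0.062), np.int64(840)), (np.float64(0.066), np.int64(1835)), (np.float64(0.07), np.int64(1274)), (np.float64(0.074), np.int64(366)), (np.float64(0.078), np.int64(75)), (np.float64(0.082), np.int64(28)), (np.float64(0.086), np.int64(30)), (np.float64(0.09), np.int64(50)), (np.float64(0.094), np.int64(66)), (np.float64(0.098), np.int64(59)), (np.float64(0.102), np.int64(106)), (np.float64(0.106), np.int64(321)), (np.float64(0.11), np.int64(183)), (np.float64(0.114), np.int64(47)), (np.float64(0.118), np.int64(44)), (np.float64(0.122), np.int64(34)), (np.float64(0.126), np.int64(120)), (np.float64(0.13), np.int64(179)), (np.float64(0.134), np.int64(96)), (np.float64(0.138), np.int64(82)), (np.float64(0.142), np.int64(47)), (np.float64(0.146), np.int64(21)), (np.float64(0.15), np.int64(30)), (np.float64(0.154), np.int64(21)), (np.float64(0.158), np.int64(18)), (np.float64(0.162), np.int64(92)), (np.float64(0.166), np.int64(189)), (np.float64(0.17), np.int64(83)), (np.float64(0.174), np.int64(59)), (np.float64(0.218), np.int64(20)), (np.float64(0.222), np.int64(176)), (np.float64(0.226), np.int64(98))]
rails+ [ 0.34269169 -0.49893874  0.08509725] [0.67382652 0.36261739 0.15992346]
```

```bash
python3 - <<'E'
from h import *
import pickle
for nm in ("top","scene"):
    c=pickle.load(open(nm+"0.pkl","rb")); P=cloud(c)
    X,Y,Z=P[...,0],P[...,1],P[...,2]; ok=c["depth"]>0
    m=ok&(abs(Z-.168)<.012)&(X>.35)&(X<.7)&(Y>-.05)&(Y<.25)
    a=P[m]; r=cv2.minAreaRect(a[:,:2].astype(np.float32)); print(nm,"rim",len(a),r,a[:,2].mean())
    m=ok&(abs(Z-.225)<.008)&(X>.45)&(X<.56)&(Y>.05)&(Y<.17); a=P[m]
    print(" cap",len(a),a.mean(0),cv2.minEnclosingCircle(a[:,:2].astype(np.float32)))
    m=ok&(abs(Z-.152)<.01)&(X>.54)&(X<.65)&(Y>.05)&(Y<.17); a=P[m]
    print(" tin",len(a),a.mean(0),cv2.minEnclosingCircle(a[:,:2].astype(np.float32)))
    for lab,x0,x1 in(("near",.4,.47),("far",.6,.68)):
        m=ok&(abs(Z-.109)<.008)&(X>x0)&(X<x1)&(Y>.17)&(Y<.29); a=P[m]
        if len(a)>5: print(" rail",lab,len(a),a[:,0].mean(),a[:,0].min(),a[:,0].max(),np.polyfit(a[:,1],a[:,0],1))
        m=ok&(abs(Z-.130)<.008)&(X>x0)&(X<x1)&(Y>-.35)&(Y<-.05); a=P[m]
        if len(a)>5: print(" bay",lab,len(a),a.min(0),a.max(0),np.polyfit(a[:,1],a[:,0],1))
    m=ok&(abs(Z-.134)<.01)&(X>.46)&(X<.61)&(Y>-.4)&(Y<-.1); a=P[m]
    print(" stop",len(a),a.min(0),a.max(0),a.mean(0),np.polyfit(a[:,0],a[:,1],1))
    # hand points under
print(np.round(onz(pickle.load(open("top0.pkl","rb")),[[110+232/3,90+222/3],[110+378/3,90+220/3],[110+231/3,90+388/3],[110+378/3,90+397/3]],.167),4))
E
```

```text
top rim 686 ((0.5487805604934692, 0.10779412090778351), (0.177067831158638, 0.14984551072120667), 2.054380416870117) 0.16676843657056648
 cap 300 [0.50451112 0.10603509 0.22495833] ((0.5053974986076355, 0.10594912618398666), 0.028542377054691315)
 tin 518 [0.59420227 0.10995935 0.15241764] ((0.589528501033783, 0.11003824323415756), 0.07369772344827652)
 rail near 135 0.44403731915818767 0.43780817032991787 0.45846660962668817 [-0.0440136   0.45426406]
 bay near 214 [ 0.44485913 -0.28241813  0.12291485] [ 0.46954483 -0.06897321  0.13643549] [-0.04524103  0.4519511 ]
 rail far 117 0.6509102687323877 0.6016312655220655 0.6569720827365368 [0.04187453 0.64131173]
 bay far 270 [ 0.6021742  -0.28140763  0.12208296] [ 0.66577723 -0.0621864   0.137972  ] [0.09565321 0.66539616]
 stop 299 [ 0.46000518 -0.28404498  0.12429327] [ 0.60959979 -0.10322534  0.13880713] [ 0.50768671 -0.24563322  0.13212469] [-0.56535626  0.04139064]
scene rim 844 ((0.5483202934265137, 0.10886453092098236), (0.17945876717567444, 0.1537860929965973), 2.1874020099639893) 0.16535080408148323
 cap 189 [0.50828885 0.104084
[... 157 characters left out ...]
5895462), 0.07507157325744629)
 rail near 42 0.4442980468052908 0.43609181615617676 0.44854832838321784 [-0.00054386  0.44444058]
 bay near 264 [ 0.44694694 -0.28207526  0.12207354] [ 0.46947064 -0.0652439   0.13772455] [-0.04316049  0.45351512]
 rail far 113 0.6531323085038685 0.6307637566450212 0.6595985351685613 [0.043696   0.64322933]
 bay far 394 [ 0.60047333 -0.28024824  0.12200094] [ 0.66565056 -0.06325874  0.13799624] [0.0937006  0.66682365]
 stop 349 [ 0.46003365 -0.28210281  0.12405624] [ 0.60883929 -0.11157226  0.14098647] [ 0.50645179 -0.24431387  0.13258893] [-0.57788023  0.0483546 ]
[[0.6306 0.1831 0.167 ]
 [0.6357 0.0333 0.167 ]
 [0.4594 0.176  0.167 ]
 [0.4528 0.0293 0.167 ]]
```

```bash
python3 - <<'E'
from h import *
import pickle
def fit(a,i,j,lab):
    x,y=a[:,i],a[:,j]; k=np.ones(len(x),bool)
    for _ in range(15):
        p=np.polyfit(x[k],y[k],1); r=y-np.polyval(p,x); s=max(.004,1.5*np.std(r[k])); k=abs(r)<s
    print("  ",lab,k.sum(),"slope %.4f"%p[0],"range",x[k].min().round(3),x[k].max().round(3),"std %.4f"%np.std(r[k]),"at0 %.4f"%p[1],"mid %.4f"%np.polyval(p,(x[k].min()+x[k].max())/2))
for nm in ("top","scene"):
    c=pickle.load(open(nm+"0.pkl","rb")); P=cloud(c); X,Y,Z=P[...,0],P[...,1],P[...,2]; ok=c["depth"]>0
    print(nm)
    def R(x0,x1,y0,y1,z0,z1): return P[ok&(X>x0)&(X<x1)&(Y>y0)&(Y<y1)&(Z>z0)&(Z<z1)]
    fit(R(.42,.465,.0,.36,.103,.117),1,0,"near rail")
    fit(R(.63,.68,.0,.36,.103,.117),1,0,"far rail")
    fit(R(.44,.48,-.25,-.13,.125,.138),1,0,"near bay")
    fit(R(.62,.67,-.25,-.13,.125,.138),1,0,"far bay")
    fit(R(.48,.62,-.3,-.24,.127,.142),0,1,"stop")
    for l,p in (("rim+y",(.48,.61,.165,.2)),("rim-y",(.48,.61,.02,.05))):
        fit(R(*p,.16,.175),0,1,l)
    fit(R(.44,.48,.05,.17,.16,.175),1,0,"rim near"); fit(R(.62,.66,.05,.17,.16,.175),1,0,"rim far")
E
```

```text
top
   near rail 344 slope -0.0158 range 0.002 0.358 std 0.0026 at0 0.4481 mid 0.4453
   far rail 243 slope -0.0234 range 0.002 0.358 std 0.0021 at0 0.6590 mid 0.6548
   near bay 117 slope -0.0192 range -0.249 -0.131 std 0.0025 at0 0.4581 mid 0.4618
   far bay 103 slope -0.0189 range -0.247 -0.132 std 0.0025 at0 0.6478 mid 0.6513
   stop 122 slope 0.0162 range 0.481 0.619 std 0.0022 at0 -0.2838 mid -0.2749
   rim+y 51 slope 0.0321 range 0.481 0.608 std 0.0009 at0 0.1627 mid 0.1802
   rim-y 47 slope 0.0329 range 0.481 0.61 std 0.0008 at0 0.0167 mid 0.0347
   rim near 60 slope -0.0354 range 0.051 0.167 std 0.0013 at0 0.4663 mid 0.4624
   rim far 78 slope -0.0261 range 0.052 0.169 std 0.0015 at0 0.6368 mid 0.6339
scene
   near rail 91 slope -0.0181 range 0.0 0.358 std 0.0020 at0 0.4501 mid 0.4469
   far rail 239 slope -0.0164 range 0.001 0.359 std 0.0021 at0 0.6599 mid 0.6569
   near bay 103 slope -0.0184 range -0.248 -0.13 std 0.0018 at0 0.4601 mid 0.4636
   far bay 126 slope -0.0189 range -0.25 -0.131 std 0.0019 at0 0.6495 mid 0.6531
   stop 139 slope 0.0170 range 0.48 0.62 std 0.0021 at0 -0.2873 mid -0.2780
   rim+y 88 slope 0.0341 range 0.481 0.609 std 0.0017 at0 0.1622 mid 0.1808
   rim-y 91 slope 0.0318 range 0.48 0.608 std 0.0015 at0 0.0178 mid 0.0351
   rim near 32 slope -0.0513 range 0.053 0.109 std 0.0018 at0 0.4674 mid 0.4633
   rim far 76 slope -0.0337 range 0.05 0.169 std 0.0016 at0 0.6383 mid 0.6346
```

carry_out --deltas '[[[0,0,0],0.139],[[0,0,0],0.139],[[0,0,0],0.139],[[0,0,0],0.139],[[0,0,0],0.139],[[0,0,0],0.139],[[0,0,0],0.139],[[0,0,0],0.139],[[0,0,0],0.138],[[0,0,0],0]]' --gripper 0

```text
t: 2.2
ee_pos: [0.164, 0.525, 0.2313]
tcp_rot: [3.142, 0.0, 1.589]
contact_force: [-0.2, 0.0, 0.3]
opening: 0.0852
```

carry_out --deltas '[[[-0.0143,0.019,0],0],[[-0.0143,0.019,0],0],[[-0.0143,0.019,0],0],[[-0.0143,0.019,0],0],[[-0.0143,0.019,0],0],[[-0.0143,0.019,0],0],[[-0.0143,0.019,0],0],[[-0.0143,0.019,0],0],[[-0.0143,0.019,0],0],[[-0.0143,0.019,0],0]]'

```text
t: 3.2
ee_pos: [0.3573, 0.3848, 0.2313]
tcp_rot: [3.142, -0.0, 1.592]
contact_force: [0.7, -0.1, -0.0]
opening: 0.0852
```

carry_out --deltas '[[[-0.0143,0.019,0],0],[[-0.0143,0.019,0],0],[[-0.0143,0.019,0],0],[[-0.0143,0.019,0],0],[[-0.0143,0.019,0],0],[[-0.0143,0.019,0],0],[[-0.0143,0.019,0],0],[[-0.0143,0.019,0],0],[[-0.0143,0.019,0],0],[[-0.0143,0.019,0],0]]'

```text
t: 4.2
ee_pos: [0.5498, 0.2452, 0.2313]
tcp_rot: [-3.142, -0.0, 1.592]
contact_force: [0.3, -0.4, -0.3]
opening: 0.0855
```

carry_out --deltas '[[[0,0,0.022],0],[[0,0,0.022],0],[[0,0,0.022],0],[[0,0,0.022],0],[[0,0,0.022],0],[[0,0,0.02],0],[[0,0,0],0]]'

```text
t: 4.9
ee_pos: [0.5469, 0.2452, 0.0984]
tcp_rot: [-3.136, 0.001, 1.591]
contact_force: [-1.7, -0.5, -0.3]
opening: 0.0854
```

```bash
python3 - <<'E'
from h import *
c=viewer.capture("scene"); savebig(c,"s1",160,420,90,290,3)
c=viewer.capture("top"); savebig(c,"t1",110,370,90,300,3)
s=status.read_state();print(s["t"],s["ee_pos"],s["contact_force"])
E
```

```text
5.0 [0.54900687 0.24585112 0.1014054 ] [-0.18233292  0.06690167 -0.38389223]
```

View pics/s1.png

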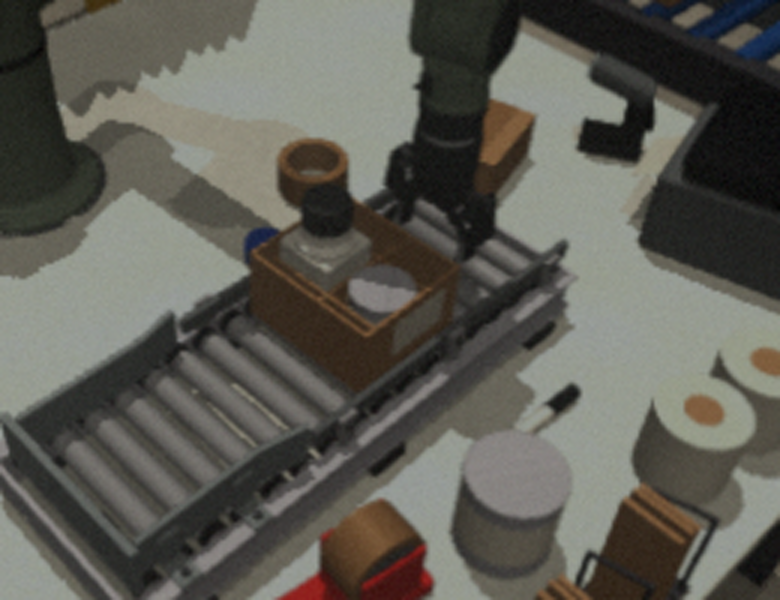

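View pics/t1.png

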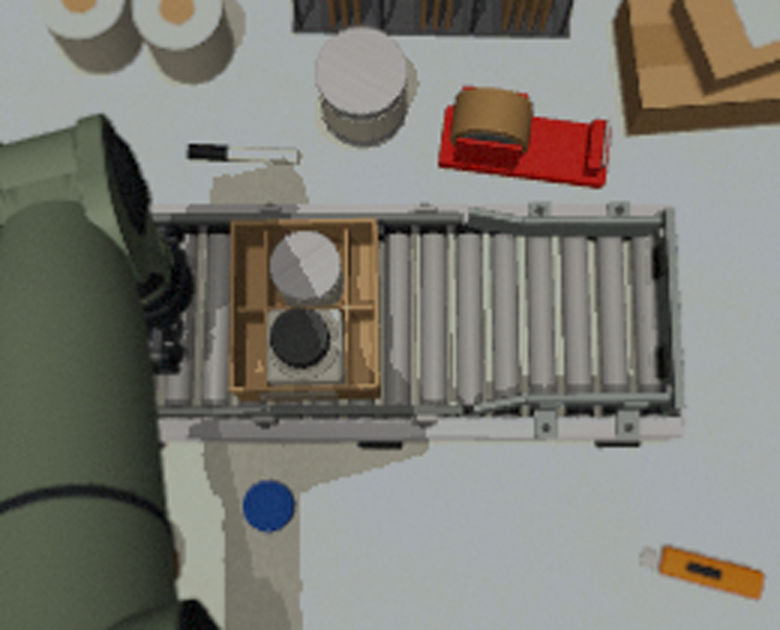

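The two fingers straddle the carton's +y wall and are clear of the cap. Next I approach slowly until contact.

carry_out --deltas '[[[-0.01,0,0],0],[[-0.01,0,0],0],[[-0.01,0,0],0],[[-0.006,0,0],0],[[-0.004,0,0],0],[[-0.004,0,0],0],[[-0.004,0,0],0],[[-0.004,0,0],0],[[-0.005,0,0],0],[[-0.006,0,0],0]]'

```text
t: 6.0
ee_pos: [0.5503, 0.1828, 0.1013]
tcp_rot: [3.141, -0.0, 1.589]
contact_force: [0.4, 0.1, 0.8]
opening: 0.0853
```

carry_out --deltas '[[[-0.007,0,0],0],[[-0.007,0,0],0],[[-0.007,0,0],0],[[-0.007,0,0],0],[[-0.007,0,0],0],[[-0.007,0,0],0],[[-0.007,0,0],0],[[-0.007,0,0],0],[[-0.007,0,0],0],[[-0.007,0,0],0]]'

```text
t: 7.0
ee_pos: [0.5515, 0.1123, 0.1013]
tcp_rot: [3.142, 0.0, 1.589]
contact_force: [-0.1, 1.5, 0.3]
opening: 0.0852
```

```bash
python3 - <<'E'
from h import *
c=viewer.capture("scene"); savebig(c,"s2",160,420,90,290,3)
s=status.read_state();print(s["t"],s["ee_pos"],s["contact_force"])
E
```

```text
7.05 [0.55144227 0.11119564 0.10122501] [ 0.0810401  -0.83561213 -0.26255   ]
```

View pics/s2.png

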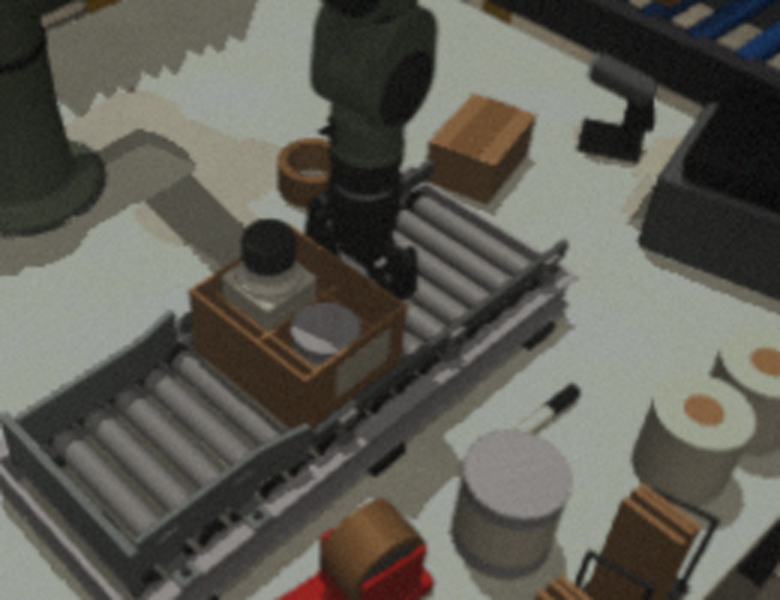

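The carton moves ahead square, with the bottle and tin seated. I keep pushing.

carry_out --deltas '[[[-0.006,0,0],0],[[-0.006,0,0],0],[[-0.007,0,0],0],[[-0.007,0,0],0],[[-0.007,0,0],0],[[-0.007,0,0],0],[[-0.007,0,0],0],[[-0.007,0,0],0],[[-0.007,0,0],0],[[-0.007,0,0],0]]'

```text
t: 8.05
ee_pos: [0.5526, 0.0443, 0.1013]
tcp_rot: [-3.141, -0.0, 1.589]
contact_force: [-0.2, 0.1, -1.2]
opening: 0.0852
```

carry_out --deltas '[[[-0.007,0,0],0],[[-0.007,0,0],0],[[-0.007,0,0],0],[[-0.007,0,0],0],[[-0.007,0,0],0],[[-0.007,0,0],0],[[-0.007,0,0],0],[[-0.007,0,0],0],[[-0.006,0,0],0],[[-0.006,0,0],0]]'

```text
t: 9.05
ee_pos: [0.554, -0.0236, 0.1013]
tcp_rot: [3.141, -0.0, 1.589]
contact_force: [0.4, 2.1, -0.7]
opening: 0.0857
```

```bash
python3 - <<'E'
from h import *
c=viewer.capture("scene"); savebig(c,"s3",130,390,120,320,3)
s=status.read_state();print(s["t"],s["ee_pos"],s["contact_force"])
E
```

```text
9.1 [ 0.55408649 -0.02456554  0.10133781] [ 0.0737555  -1.18561308 -0.76666156]
```

View pics/s3.png

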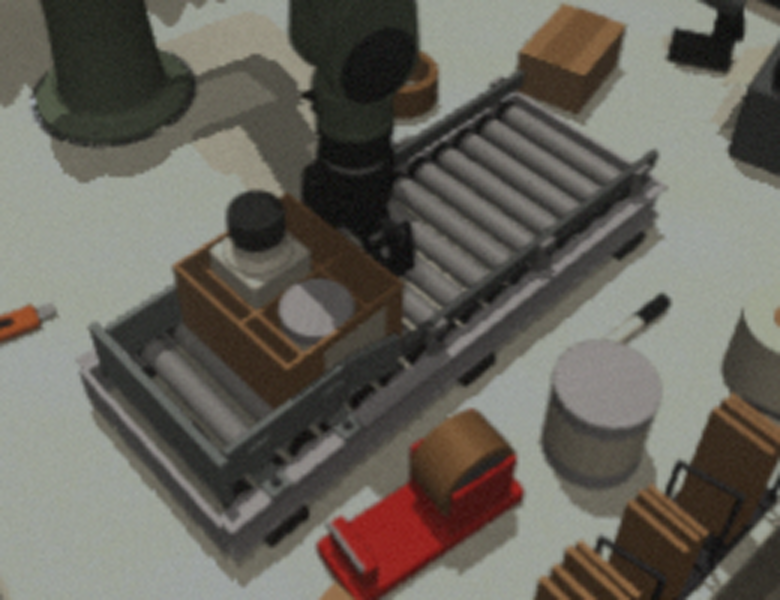

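It is in the bay's mouth with no jam. The last stretch goes slower.

carry_out --deltas '[[[-0.005,0,0],0],[[-0.005,0,0],0],[[-0.005,0,0],0],[[-0.005,0,0],0],[[-0.005,0,0],0],[[-0.005,0,0],0],[[-0.005,0,0],0],[[-0.005,0,0],0],[[-0.005,0,0],0],[[-0.004,0,0],0]]'

```text
t: 10.1
ee_pos: [0.5549, -0.0724, 0.1013]
tcp_rot: [3.142, -0.0, 1.589]
contact_force: [1.9, 2.0, 0.2]
opening: 0.0855
```

carry_out --deltas '[[[-0.002,0,0],0],[[-0.002,0,0],0],[[-0.002,0,0],0],[[-0.002,0,0],0],[[-0.002,0,0],0],[[-0.002,0,0],0],[[-0.002,0,0],0]]'

```text
t: 10.8
ee_pos: [0.555, -0.0862, 0.1013]
tcp_rot: [-3.142, 0.0, 1.589]
contact_force: [0.9, 2.5, -0.4]
opening: 0.0854
```

```bash
python3 - <<'E'
from h import *
c=viewer.capture("scene"); savebig(c,"s4",130,390,120,320,3)
s=status.read_state();print(s["t"],s["ee_pos"],s["contact_force"])
P=cloud(c); X,Y,Z=P[...,0],P[...,1],P[...,2]
m=(c["depth"]>0)&(abs(Z-.167)<.007)&(X>.48)&(X<.62)&(Y<-.15)&(Y>-.3); a=P[m]; print(len(a),np.histogram(a[:,1],20))
E
```

```text
10.85 [ 0.55498823 -0.08665504  0.10127158] [0.13451543 2.45895112 0.25271528]
284 (array([73, 36,  0,  0,  0,  0,  0, 36, 33, 18, 16, 11,  8,  9,  8,  8,  3,
        9,  8,  8]), array([-0.25206095, -0.2469638 , -0.24186666, -0.23676951, -0.23167237,
       -0.22657523, -0.22147808, -0.21638094, -0.2112838 , -0.20618665,
       -0.20108951, -0.19599236, -0.19089522, -0.18579808, -0.18070093,
       -0.17560379, -0.17050664, -0.1654095 , -0.16031236, -0.15521521,
       -0.15011807]))
```

View pics/s4.png

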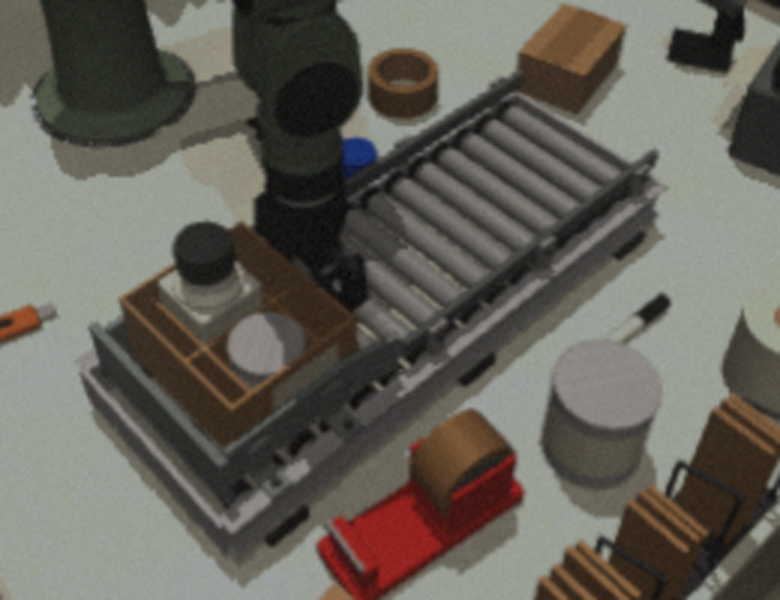

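carry_out --deltas '[[[-0.0015,0,0],0],[[-0.0015,0,0],0],[[-0.0015,0,0],0],[[-0.0015,0,0],0],[[-0.0015,0,0],0],[[-0.0015,0,0],0]]'

```text
t: 11.45
ee_pos: [0.5552, -0.0952, 0.1013]
tcp_rot: [-3.142, 0.0, 1.589]
contact_force: [1.0, 2.5, 0.7]
opening: 0.0851
```

carry_out --deltas '[[[-0.001,0,0],0],[[-0.001,0,0],0],[[-0.001,0,0],0]]'

```text
t: 11.75
ee_pos: [0.5553, -0.0981, 0.1013]
tcp_rot: [-3.142, -0.0, 1.589]
contact_force: [1.0, 1.8, -0.3]
opening: 0.0853
```

carry_out --deltas '[[[-0.001,0,0],0],[[-0.001,0,0],0],[[-0.001,0,0],0]]'

```text
t: 12.05
ee_pos: [0.5553, -0.1011, 0.1013]
tcp_rot: [-3.141, -0.0, 1.589]
contact_force: [1.2, 1.2, -0.6]
opening: 0.0856
```

carry_out --deltas '[[[-0.001,0,0],0],[[-0.001,0,0],0]]'

```text
t: 12.25
ee_pos: [0.5556, -0.1023, 0.1013]
tcp_rot: [3.141, -0.002, 1.59]
contact_force: [2.2, 7.5, -0.3]
opening: 0.0857
```

carry_out --deltas '[[[-0.001,0,0],0],[[-0.001,0,0],0]]'

```text
t: 12.45
ee_pos: [0.5556, -0.1021, 0.1013]
tcp_rot: [3.141, -0.006, 1.591]
contact_force: [2.5, 14.1, 2.3]
opening: 0.0857
```

Force rises to 14 N while the position stays at y = -0.102, so the carton is against the stop. I hold briefly and check.

carry_out --deltas '[[[-0.001,0,0],0],[[0,0,0],0],[[0,0,0],0]]'

```text
t: 12.75
ee_pos: [0.5555, -0.102, 0.1013]
tcp_rot: [3.141, -0.008, 1.591]
contact_force: [2.0, 14.5, 2.9]
opening: 0.0856
```

carry_out --deltas '[[[0.001,0,0],0],[[0.001,0,0],0],[[0.001,0,0],0],[[0.001,0,0],0],[[0.002,0,0],0],[[0.004,0,0],0],[[0.01,0,0],0],[[0.02,0,0],0],[[0.02,0,0],0]]'

```text
t: 13.65
ee_pos: [0.5542, -0.0454, 0.1013]
tcp_rot: [-3.142, 0.0, 1.588]
contact_force: [0.5, -0.7, -0.5]
opening: 0.0853
```

carry_out --deltas '[[[0.01,0,-0.02],0],[[0,0,-0.03],0],[[0,0,-0.04],0],[[0,0,-0.04],0],[[0,0,-0.04],0],[[0,0,0],0],[[0,0,0],0]]'

```text
t: 14.35
ee_pos: [0.5546, -0.0358, 0.2722]
tcp_rot: [3.139, 0.001, 1.589]
contact_force: [0.6, 0.8, -1.1]
opening: 0.0856
```

```bash
cat > meas.py <<'E'
from h import *
import sys
def fit(a,i,j,lab,mid=None):
    if len(a)<8: print("  ",lab,"few"); return
    x,y=a[:,i],a[:,j]; k=np.ones(len(x),bool)
    for _ in range(15):
        p=np.polyfit(x[k],y[k],1); r=y-np.polyval(p,x); s=max(.004,1.5*np.std(r[k])); k=abs(r)<s
    print("  ",lab,k.sum(),"slope %.4f"%p[0],"at %.3f: %.4f"%(mid,np.polyval(p,mid)))
for nm in ("top","scene"):
    c=viewer.capture(nm); savebig(c,sys.argv[1]+nm,*((110,370,90,300,3) if nm=="top" else (130,390,120,320,3)))
    P=cloud(c); X,Y,Z=P[...,0],P[...,1],P[...,2]; ok=c["depth"]>0
    print(nm)
    def R(x0,x1,y0,y1,z0,z1): return P[ok&(X>x0)&(X<x1)&(Y>y0)&(Y<y1)&(Z>z0)&(Z<z1)]
    fit(R(.49,.62,-.135,-.1,.16,.175),0,1,"rim+y",.557)
    fit(R(.49,.62,-.275,-.25,.16,.175),0,1,"rim-y",.557)
    fit(R(.46,.485,-.24,-.14,.16,.175),1,0,"rim near",-.19); fit(R(.635,.655,-.24,-.14,.16,.175),1,0,"rim far",-.19)
    fit(R(.48,.62,-.3,-.266,.127,.142),0,1,"stop",.557)
    a=R(.46,.56,-.25,-.13,.216,.24)
    if len(a)>10: print("  cap",len(a),a.mean(0),cv2.minEnclosingCircle(a[:,:2].astype(np.float32)))
s=status.read_state();print(s["t"],s["ee_pos"],s["contact_force"],s["q"])
E
python3 meas.py m5
```

```text
top
   rim+y few
   rim-y 71 slope 0.0198 at 0.557: -0.2636
   rim near 65 slope -0.0190 at -0.190: 0.4686
   rim far 51 slope -0.0222 at -0.190: 0.6402
   stop 99 slope 0.0205 at 0.557: -0.2779
  cap 295 [ 0.5111208  -0.19128703  0.22537863] ((0.5117247700691223, -0.1916469931602478), 0.028027722612023354)
scene
   rim+y 90 slope 0.0166 at 0.557: -0.1178
   rim-y 96 slope 0.0217 at 0.557: -0.2631
   rim near 29 slope -0.0654 at -0.190: 0.4673
   rim far 101 slope -0.0193 at -0.190: 0.6407
   stop 136 slope 0.0160 at 0.557: -0.2778
  cap 282 [ 0.51558273 -0.19314256  0.22605738] ((0.5125870108604431, -0.1897846758365631), 0.0296530369669199)
14.45 [ 0.55333363 -0.03568791  0.27009148] [ 0.24909719  0.62200538 -1.41685655] [-1.97458338e-01  3.14009321e-01 -1.09431676e-01  1.14936930e+00
 -1.40722212e-04  1.35521752e+00]
```

View pics/m5top.png

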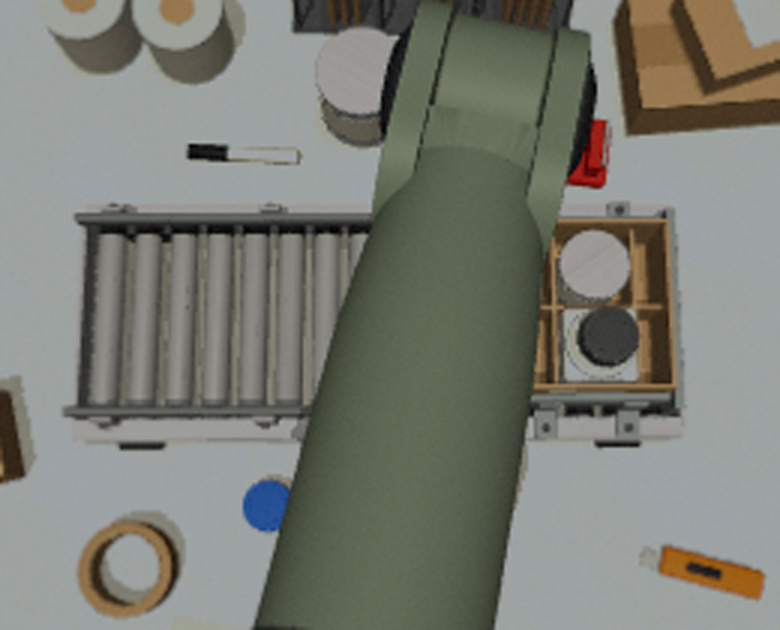

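View pics/m5scene.png

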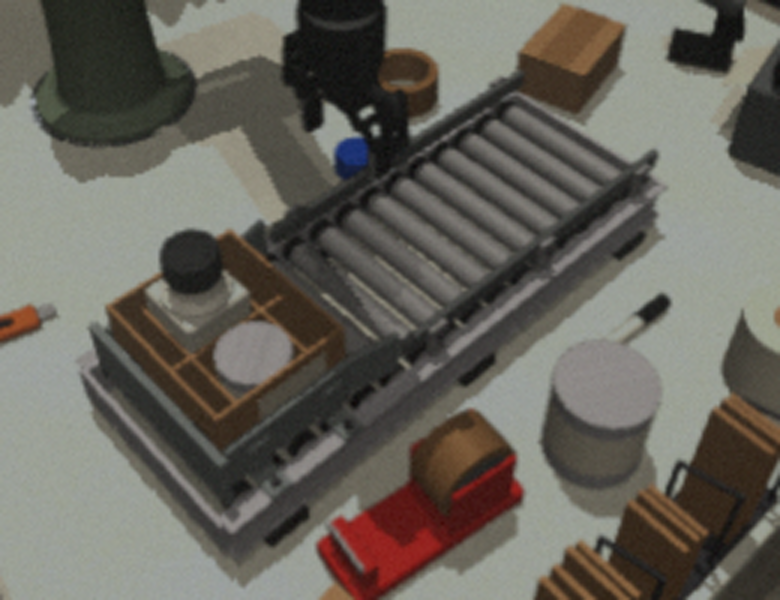

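Carton is home: its -y wall outer face is at about y = -0.2655, square with the stop, with the bottle and tin seated. The cap centre is at about (0.512, -0.191) with its top at z = 0.226. Both cameras and the carton geometry agree.

carry_out --deltas '[[[-0.0154,-0.0044,0],0],[[-0.0154,-0.0044,0],0],[[-0.0154,-0.0044,0],0],[[-0.0154,-0.0044,0],0],[[-0.0154,-0.0044,0],0],[[-0.0154,-0.0044,0],0],[[-0.0154,-0.0044,0],0],[[-0.0154,-0.0044,0],0],[[-0.0154,-0.0044,0],0],[[-0.0154,-0.0044,0],0]]'

```text
t: 15.45
ee_pos: [0.5126, -0.1921, 0.2713]
tcp_rot: [3.142, 0.0, 1.589]
contact_force: [0.2, -0.8, 0.1]
opening: 0.0854
```

carry_out --deltas '[[[0,0,0],0],[[0,0,0],0]]'

```text
t: 15.65
ee_pos: [0.5128, -0.1912, 0.2712]
tcp_rot: [3.142, -0.0, 1.588]
contact_force: [0.7, 0.1, -0.6]
opening: 0.0856
```

carry_out --deltas '[[[0,-0.0008,0.012],0],[[0,0,0.012],0],[[0,0,0.012],0],[[0,0,0.012],0],[[0,0,0.01],0],[[0,0,0.01],0],[[0,0,0.009],0],[[0,0,0],0]]'

```text
t: 16.45
ee_pos: [0.5114, -0.1905, 0.1928]
tcp_rot: [-3.14, -0.001, 1.589]
contact_force: [-0.5, 1.1, -0.7]
opening: 0.0856
```

```bash
python3 - <<'E'
from h import *
c=viewer.capture("scene"); savebig(c,"s6",140,270,150,280,5)
c=viewer.capture("top"); savebig(c,"t6",250,370,130,250,5)
s=status.read_state();print(s["t"],s["ee_pos"],s["contact_force"])
E
```

```text
16.55 [ 0.51217167 -0.1908958   0.19424256] [ 0.8671401  -0.19955629 -0.96470471]
```

View pics/s6.png

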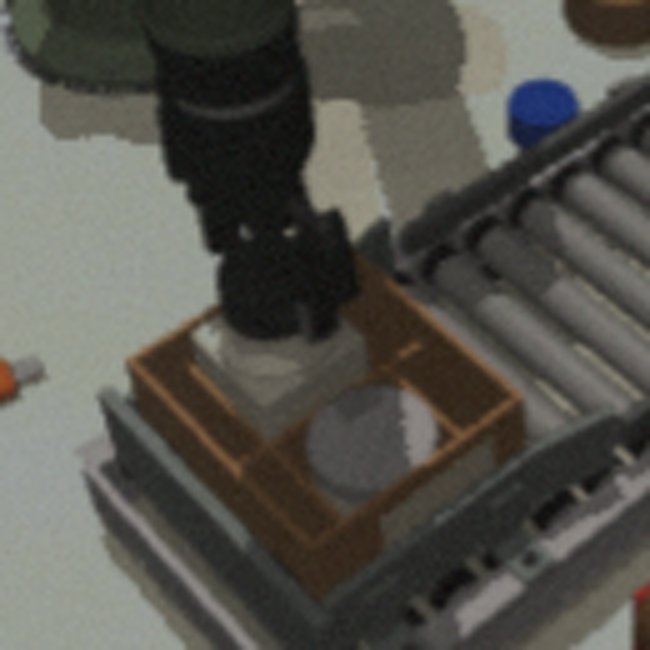

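The fingers straddle the cap with nothing touching, and the tin is clear below. I close on it.

carry_out --deltas '[[[0,0,0],0],[[0,0,0],0],[[0,0,0],0],[[0,0,0],0],[[0,0,0],0],[[0,0,0],0],[[0,0,0],0],[[0,0,0],0]]' --gripper 1

```text
t: 17.35
ee_pos: [0.5123, -0.1911, 0.1945]
tcp_rot: [3.141, 0.0, 1.589]
contact_force: [-1.3, 0.3, 3.8]
opening: 0.054
```

```bash
python3 - <<'E'
from h import *
s=status.read_state();print(s)
c=viewer.capture("scene"); savebig(c,"s7",140,270,150,280,5)
E
```

```text
{'t': 17.35, 'q': array([-4.91886664e-01,  3.47152270e-01, -2.60578417e-01,  9.62455720e-01,
       -1.84874541e-04,  1.06102817e+00]), 'dq': array([ 0.00071188,  0.0010985 , -0.00149194, -0.00023719,  0.00169166,
       -0.00039421]), 'tau': array([ 4.69637085e-01, -4.21996915e+01,  2.40616161e+01, -2.29146229e-01,
        2.70025888e-01, -5.97305770e-04]), 'ee_pos': array([ 0.51232725, -0.19107639,  0.19448297]), 'tcp_rot': array([3.14115049e+00, 4.58994476e-04, 1.58867766e+00]), 'contact_force': array([-1.28381389,  0.27374064,  3.81003267]), 'torque': array([-0.12773372,  0.19390696,  0.03250667]), 'opening': 0.05403012943791977}
```

View pics/s7.png

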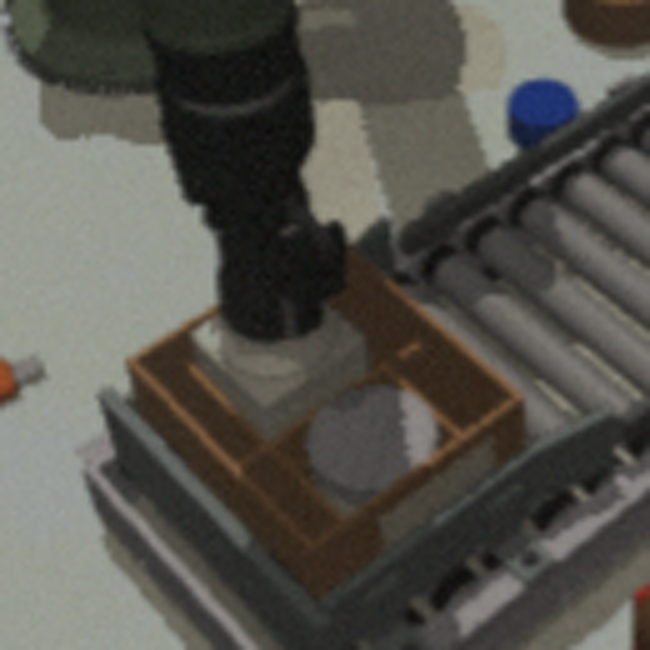

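carry_out --deltas '[[[0,0,0.001],0],[[0,0,0.001],0],[[0,0,0.001],0],[[0,0,0.001],0],[[0,0,0.001],0],[[0,0,0],0],[[0,0,0],0]]'

```text
t: 18.1
ee_pos: [0.5123, -0.1911, 0.1899]
tcp_rot: [3.141, 0.001, 1.589]
contact_force: [-2.4, -0.4, 9.5]
opening: 0.0538
```

The press reads 9.5 N, matching about 5 mm on the spring. I twist while holding the press.

carry_out --deltas '[[[0,0,0],-0.08],[[0,0,0],-0.08],[[0,0,0],-0.08],[[0,0,0],-0.08],[[0,0,0],-0.08]]'

```text
t: 18.6
ee_pos: [0.5131, -0.1911, 0.1902]
tcp_rot: [3.14, 0.002, 1.992]
contact_force: [-1.2, 0.2, 9.3]
opening: 0.0538
```

```bash
python3 - <<'E'
from h import *
s=status.read_state();print(s["t"],s["tcp_rot"],s["contact_force"],s["torque"],s["ee_pos"])
E
```

```text
18.6 [3.13981570e+00 1.57922304e-03 1.99203788e+00] [-1.20207257  0.22879981  9.26283837] [ 0.0575809   0.20073438 -0.0363679 ] [ 0.51306681 -0.19113517  0.19019416]
```

carry_out --deltas '[[[0,0,0],-0.077],[[0,0,0],-0.077],[[0,0,0],-0.077],[[0,0,0],-0.077],[[0,0,0],-0.077],[[0,0,0],-0.077],[[0,0,0],-0.077],[[0,0,0],-0.077],[[0,0,0],-0.077],[[0,0,0],-0.077]]'

```text
t: 19.6
ee_pos: [0.5127, -0.191, 0.1901]
tcp_rot: [3.141, 0.001, 2.762]
contact_force: [-1.3, -0.2, 9.0]
opening: 0.054
```

```bash
python3 - <<'E'
from h import *
c=viewer.capture("scene"); savebig(c,"s8",140,270,150,280,5)
s=status.read_state();print(s["t"],s["tcp_rot"],s["contact_force"],s["torque"],s["ee_pos"])
E
```

```text
19.65 [3.14142659e+00 1.48844392e-03 2.76431961e+00] [-1.22686593  0.07311106  9.00524444] [ 0.02962178  0.28068755 -0.002373  ] [ 0.51265424 -0.19094581  0.19006507]
```

View pics/s8.png

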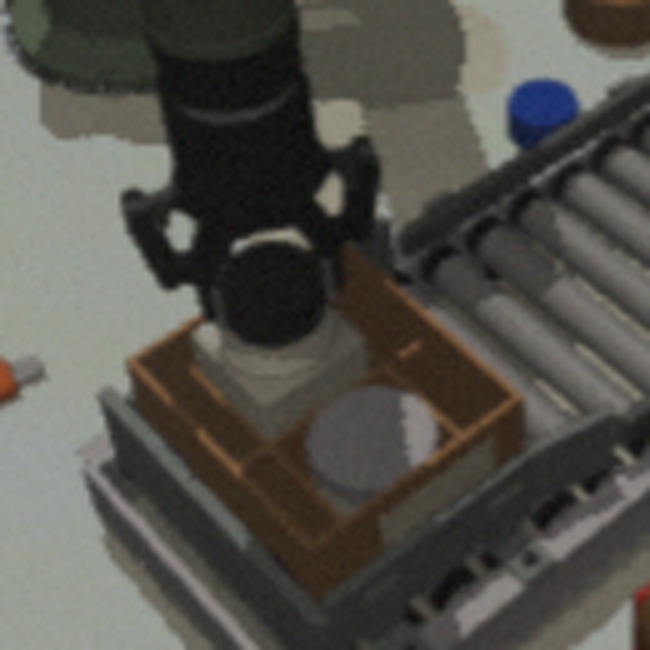

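carry_out --deltas '[[[0,0,-0.001],0],[[0,0,-0.001],0],[[0,0,-0.001],0],[[0,0,-0.001],0],[[0,0,-0.001],0],[[0,0,-0.001],0],[[0,0,-0.001],0]]'

```text
t: 20.35
ee_pos: [0.5125, -0.1909, 0.1962]
tcp_rot: [3.141, 0.001, 2.759]
contact_force: [1.2, -0.1, 2.9]
opening: 0.054
```

carry_out --deltas '[[[0,0,-0.001],0],[[0,0,-0.001],0],[[0,0,-0.001],0],[[0,0,-0.001],0],[[0,0,0],0]]'

```text
t: 20.85
ee_pos: [0.5116, -0.1906, 0.1999]
tcp_rot: [3.141, -0.001, 2.759]
contact_force: [0.8, -1.2, -0.1]
opening: 0.0539
```

Force fell to about 0 as the cap rose past the spring's free height, so it is unlocked. Now lift straight up.

carry_out --deltas '[[[0,0,-0.002],0],[[0,0,-0.003],0],[[0,0,-0.003],0],[[0,0,-0.003],0],[[0,0,-0.004],0],[[0,0,-0.004],0],[[0,0,-0.004],0],[[0,0,-0.004],0],[[0,0,-0.004],0],[[0,0,-0.004],0]]'

```text
t: 21.85
ee_pos: [0.5121, -0.1909, 0.2357]
tcp_rot: [-3.142, 0.0, 2.759]
contact_force: [-0.9, -0.1, -1.0]
opening: 0.0539
```

carry_out --deltas '[[[0,0,-0.004],0],[[0,0,-0.003],0],[[0,0,0],0],[[0,0,0],0],[[0,0,0],0],[[0,0,0],0]]'

```text
t: 22.45
ee_pos: [0.512, -0.1908, 0.2421]
tcp_rot: [3.142, -0.0, 2.759]
contact_force: [0.1, 0.4, -0.9]
opening: 0.0536
```

```bash
python3 meas.py m9
```

```text
top
   rim+y 65 slope 0.0227 at 0.557: -0.1183
   rim-y few
   rim near 16 slope -0.7416 at -0.190: 0.5010
   rim far 62 slope -0.0199 at -0.190: 0.6401
   stop few
scene
   rim+y 93 slope 0.0174 at 0.557: -0.1177
   rim-y 95 slope 0.0224 at 0.557: -0.2631
   rim near 30 slope -0.0561 at -0.190: 0.4682
   rim far 101 slope -0.0250 at -0.190: 0.6406
   stop 128 slope 0.0201 at 0.557: -0.2781
22.55 [ 0.51205624 -0.19081111  0.24213957] [-0.52314688  0.12999545 -0.435488  ] [-4.91779115e-01  3.12868306e-01 -1.83134046e-01  1.07506378e+00
 -2.80921764e-05 -1.08982361e-01]
```

View pics/m9scene.png

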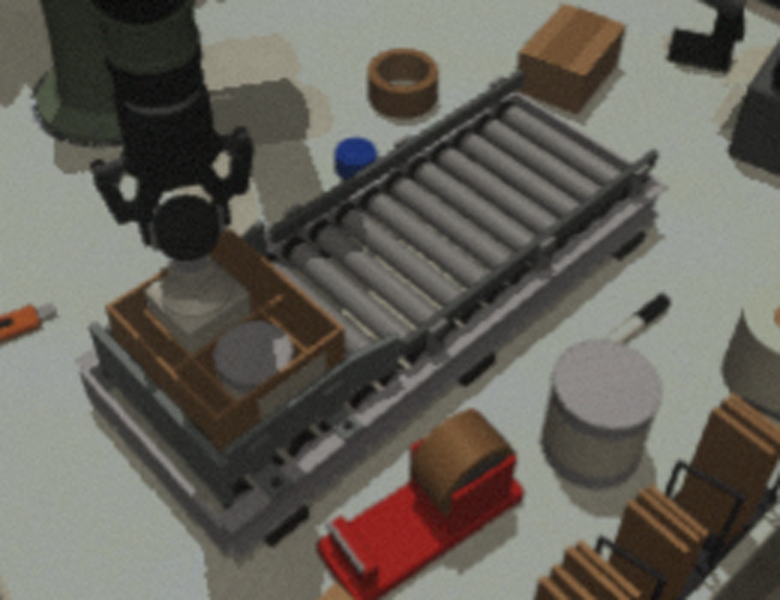

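View pics/m9top.png

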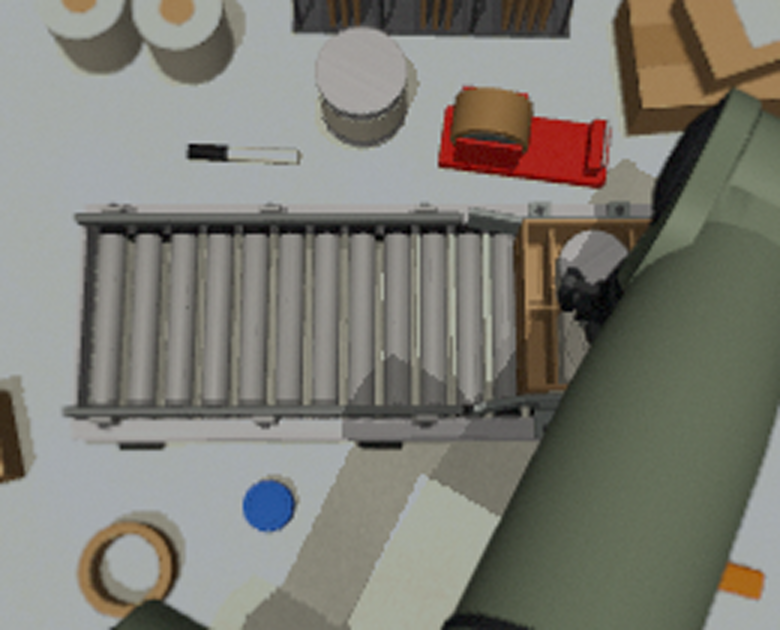

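```bash
python3 - <<'E'
from h import *
c=viewer.capture("scene"); savebig(c,"s10",150,260,160,260,6)
P=cloud(c); X,Y,Z=P[...,0],P[...,1],P[...,2]
img=c["img"].astype(int); bright=(img.min(2)>105)
m=(c["depth"]>0)&bright&(X>.465)&(X<.555)&(Y>-.24)&(Y<-.14)&(Z>.14)
print(m.sum(),[(round(e,3),int(n)) for n,e in zip(*np.histogram(Z[m],bins=np.arange(.14,.29,.006)))])
dark=(img.max(2)<60)&(c["depth"]>0)&(X>.47)&(X<.56)&(Y>-.24)&(Y<-.14)
print([(round(e,3),int(n)) for n,e in zip(*np.histogram(Z[dark],bins=np.arange(.17,.29,.006)))])
print(status.read_state()["t"],np.abs(status.read_state()["dq"]).max())
E
```

```text
27 [(np.float64(0.14), 0), (np.float64(0.146), 0), (np.float64(0.152), 0), (np.float64(0.158), 0), (np.float64(0.164), 10), (np.float64(0.17), 16), (np.float64(0.176), 1), (np.float64(0.182), 0), (np.float64(0.188), 0), (np.float64(0.194), 0), (np.float64(0.2), 0), (np.float64(0.206), 0), (np.float64(0.212), 0), (np.float64(0.218), 0), (np.float64(0.224), 0), (np.float64(0.23), 0), (np.float64(0.236), 0), (np.float64(0.242), 0), (np.float64(0.248), 0), (np.float64(0.254), 0), (np.float64(0.26), 0), (np.float64(0.266), 0), (np.float64(0.272), 0), (np.float64(0.278), 0)]
[(np.float64(0.17), 3), (np.float64(0.176), 0), (np.float64(0.182), 0), (np.float64(0.188), 0), (np.float64(0.194), 0), (np.float64(0.2), 1), (np.float64(0.206), 2), (np.float64(0.212), 6), (np.float64(0.218), 0), (np.float64(0.224), 0), (np.float64(0.23), 0), (np.float64(0.236), 1), (np.float64(0.242), 17), (np.float64(0.248), 31), (np.float64(0.254), 39), (np.float64(0.26), 49), (np.float64(0.266), 56), (np.float64(0.272), 234), (np.float64(0.278), 17)]
22.6 0.0017439309262315278
```

View pics/s10.png

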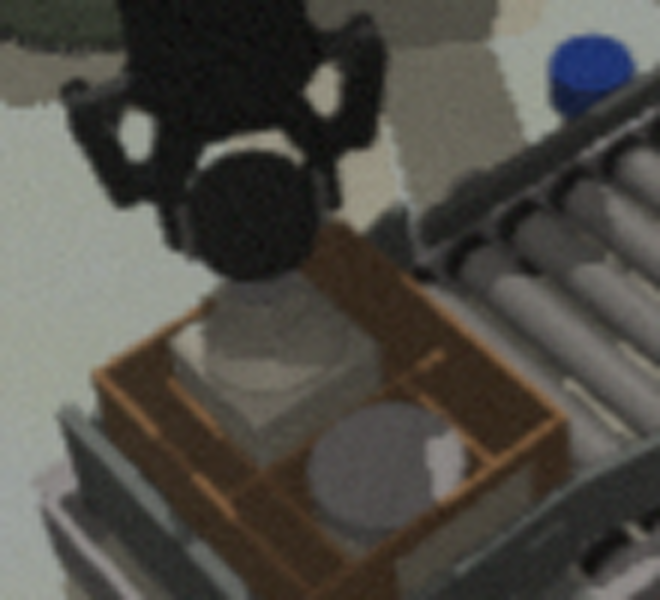

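The cap is held level with its lower edge at about 0.242. The mouth is at 0.212, and the bottle's shoulder edge is at 0.170, so it was not lifted. The arm is still, so I hand in.

```bash
python3 -c "
from rig import ctrl; print(ctrl.sign_off())"
```

```text
the job is handed in; nothing more can be done
None
```

I pushed the carton home against the end stop, opened the bottle as asked, and handed the job in with the cap held about 30 mm above the bottle's mouth. It took about 22.6 s of the 56 s, and the largest force I read was about 14.5 N.

- **Push:** I pushed with both open fingers on the carton's +y wall until it stopped moving and the force rose to about 14 N, then backed off gently.
- **Cap:** I gripped it and pressed about 5 mm, which read 9.5 N as the spring should. I turned it 1.17 rad anticlockwise while pressed, then lifted it straight up. The force fell to zero as the cap came free.

**Last checks:**
- **Carton:** the scene camera showed it in the same place as when it first reached home. The top view's check of the stop-side wall failed at the end because the arm hid it.
- **Bottle and tin:** both were upright in their cells, and the bottle's shoulder edge was at its expected height of 0.17 m, so it was not lifted.
- **Arm and cap:** the arm was still and level, with the cap's lower edge at about z = 0.242 and the mouth at about 0.212. The mouth height is worked out from the given sizes rather than measured.
- **Everything else:** the other things I could see were where they started. The arm partly hid the knife in the last top view, and I did not look at the pen pot again after the first pictures.

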